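# Sort two keyed gears onto their matching shafts

## Robot

A 7-joint arm with a two-finger parallel gripper is mounted at the origin on the work surface. World frame = base frame: x ahead of the robot, y to its left, z up, the work surface at z = 0. Lengths are in m, angles in rad, forces in N, time in s.
With the tool pointing down it reaches from about 0.4 to 0.85 m from the base axis. Payload 4.5 kg.
Tool frame: the origin (TCP) lies midway between the tips of the shut fingers; the grasp point (between the pads) lies 19 mm behind it; z points along the fingers, y is the direction in which the jaws open and shut (so a half turn about z gives the same grasp; the last joint's range is limited). The gripper opens to 88 mm and grips with 3 to 60 N. Pads are 18 mm wide; open, the fingers measure 123 mm over their backs; the gripper's body (75 mm by 187 mm) begins 45 mm behind the grasp point.
Start: joints at [-1.104, 0.689, -0.195, 1.565, 0.157, 0.902, -0.215], TCP at [0.262, 0.567, 0.239] pointing down, gripper open.
Joint ranges: [-3.01, 3.01], [-0.46, 2.08], [-1.47, 1.51], [0.13, 2.56], [-1, 4.14], [0.04, 2.09], [-2.66, 2.66]. Speed limits (rad/s): [2.57, 2.57, 3.14, 3.14, 3.14, 3.14, 3.14].

## Interface

Orientations are given as a unit quaternion [x, y, z, w].
In Python, from plant import r gives the robot as it stands. The module is installed in compiled form; this text tells all that it offers.
- The arm moves only by the shell command python3 -m jog 'ROWS' [FORCE]. ROWS is JSON, a list of rows, each an object with "translation": the shift along the tool's x, y, z in units of 40 mm (1.0 is 40 mm), a list of three; "twist": the turn about the tool's z in units of 6 degrees (1.0 is 6 degrees); "claw": the opening in per cent of the stroke, from 0 (shut) to 100 (fully open). A call has 1 to 20 rows; each row shifts and turns the commanded pose from where the row before left it, along the tool's axes as they then stand; what a row does not reach is not made up. A row lasts 1/12 s, in which the tool goes at most 41.7 mm and 7.16 degrees, less where a joint would pass 70% of its speed; a pose out of reach is approached as far as the arm can. A call is refused whole if a number of a shift passes 1 or a number of a turn 1, either way. A call with a gripper value outside its range is refused whole. The fingers move at their own pace and stop on an object; FORCE is the grip in N (left out, the last holds). Time passes only in rows, so rows that do not move let the fingers close. It gives the time, the measured TCP pose, the force and the opening at its end, in the units of the state.
- r.get_state(): the state, without advancing time (a new reading comes with each control period).
- r.snapshot(name): name is "scene" or "top" or "wrist"; returns a dict with "img" (480x640x3 uint8, red, green, blue), "fx", "fy", "cx", "cy" (pixels), "dist_coeffs" ([k1, k2, p1, p2, k3] as OpenCV has them; the pictures are not rectified), "origin" and "rotation" of the camera in the world; the wrist camera has in their place "T_tool_cam" (4x4, takes a point from camera to tool coordinates, whose origin is the TCP and whose axes are the flange's). Camera axes: x right, y up, looking along -z (the intrinsics and any distortion apply to the point x, -y, -z); pixel columns grow to the right and rows downward; lengths in m; the calibration is good to about 2 mm. A picture is of the moment at which its call begins: read the wrist's pose just before it. There is no depth.
- r.finish_job(): hands the job in, once; it reports no verdict.
Trained networks look in the newest picture that a camera, given by its name, has taken for a name from the list of things; names that differ only in an ending like _2 or _b are one class to them, and where a whole thing is asked for, a point or a joint stands for the part that bears it (a point fixed in the world has none). Each returns a list of dicts, best first, with "confidence" (0 to 1); they miss things now and then, are a little off and sometimes report something else, mostly with a low value. They report only what shows in the picture. A call takes as long as a camera call. They do not tell look-alikes from the thing itself.
- r.spot_in(label, camera): "rect" ([left, top, right, bottom] in pixels, round what is visible of it).
- r.spot_point(label, camera): "location" ([row, column] in pixels: a listed point, or the origin of a listed thing).
The state is a dict: "clock": time; "q": joint angles; "qd": joint speeds; "joint_torque": joint torques, N m; "tool_pos": TCP position; "eef_rot": TCP orientation; "contact_force": force on the tool from outside, world axes, zero at the start; "moment": the same for the moment, N m; "opening": opening from 0.0 (shut) to 1.0 (fully open).
Only numpy, scipy, OpenCV 4.12 (cv2) and the standard library are available. Lean on these libraries where they do the work, as an engineer would, in place of code of your own. Each camera call takes 0.05 s, during which the arm holds its last target. There are 200 camera calls.

## Task

Sort the red and the blue gear by where their keyways lie: put each on the stand whose brass shaft keys match its keyways, turned so that the keys enter and the gear sits fully home, flat on the base plate, and let go. The yellow gear has only one keyway and fits neither stand.

Things in the scene. Friction and masses are not known exactly. Their poses are not given: they have to be found in the camera images.
- red_gear_hub (a point): Red gear: flat toothed disc 110 mm wide, 18 thick; on it a white square hub 40 x 40, 44 tall (62 in all). Point: on the axis, mid-hub, 40 mm above the underside; z up, x and y square to hub faces. Bore 22 mm square, right through. Keyways: slots through the disc, 22 wide, to 38 mm from the axis, a black dot on the rim at each; two, opposite, along +x and -x.
- blue_gear_hub (a point): Blue gear: flat toothed disc 110 mm wide, 18 thick; on it a white square hub 40 x 40, 44 tall (62 in all). Point: on the axis, mid-hub, 40 mm above the underside; z up, x and y square to hub faces. Bore 22 mm square, right through. Keyways: slots through the disc, 22 wide, to 38 mm from the axis, a black dot on the rim at each; two, at a right angle, along +x and +y.
- stand_opposite_seat (a point): Opposite-key stand: fixed black plate 116 x 116 x 12 mm, upright steel shaft 12 mm thick, 40 tall above the plate, and two brass keys (bars 8 wide, 14 high, to 31 mm from the axis). Point: shaft axis at the plate's top; z up. A gear fully home has its hub point 40 mm above it. Keys along +x and -x; red gear's x goes along this x, either way round.
- stand_corner_seat (a point): Right-angle-key stand: fixed black plate 116 x 116 x 12 mm, upright steel shaft 12 mm thick, 40 tall above the plate, and two brass keys (bars 8 wide, 14 high, to 31 mm from the axis). Point: shaft axis at the plate's top; z up. A gear fully home has its hub point 40 mm above it. Keys along +x and +y; blue gear's x goes along this x, same way.
Mind the look-alikes: they are no part of the job. Of the things that look like the part that bears red_gear_hub, the larger one is meant.

How it is judged:
At the end, for the whole second after the job is handed in: Red gear on the opposite-keyed stand and blue gear on the right-angle-keyed stand: each hub point within 12 mm of the shaft axis and less than 46 mm above the seat point (40 mm is fully home), hub axis within 6 degrees of vertical, at rest (horizontal distance between red_gear_hub and stand_opposite_seat below 0.012 m and z of red_gear_hub in the frame of stand_opposite_seat below 0.046 m and angle between each of red_gear_hub, blue_gear_hub's own z axis and vertical below 0.105 rad and linear speed of each of red_gear, blue_gear below 0.02 m/s and horizontal distance between blue_gear_hub and stand_corner_seat below 0.012 m and z of blue_gear_hub in the frame of stand_corner_seat below 0.046 m); the robot touches nothing.
It also fails if it takes over 48 s, if anything falls off the work surface, if the arm or the gripper's body presses on something with over 40 N, if the wrist force passes 120 N, or if a joint passes its speed limit or range.

## Working session

There is one attempt and no reset: what is moved stays moved. The work goes in short steps, Python scripts to look and compute and a shell command to move; the robot and the scene stay as the last step left them, time stands still between calls to the robot, and variables do not carry over. Pictures are saved under pics/ and viewed, about 8 in all and at most 12, crops included, and the job is handed in when it is done.

```bash
mkdir -p pics; cat > h.py <<'E'
import numpy as np, cv2
from scipy.spatial.transform import Rotation as R
from plant import r
L=["red_gear_hub","blue_gear_hub","stand_opposite_seat","stand_corner_seat"]
def cam(s,st=None):
    if "origin" in s: return np.array(s["origin"]),np.array(s["rotation"])
    T=np.array(s["T_tool_cam"]);Rt=R.from_quat(st["eef_rot"]).as_matrix()
    return np.array(st["tool_pos"])+Rt@T[:3,3],Rt@T[:3,:3]
def K(s): return np.array([[s["fx"],0,s["cx"]],[0,s["fy"],s["cy"]],[0,0,1]]),np.array(s["dist_coeffs"])
def pix2w(s,o,M,u,v,z):
    k,d=K(s);p=cv2.undistortPoints(np.array([[[u,v]]],float),k,d)[0,0]
    ray=M@np.array([p[0],-p[1],-1]);return o+ray*(z-o[2])/ray[2]
def w2pix(s,o,M,P):
    k,d=K(s);c=(np.atleast_2d(P)-o)@M;c=c*[1,-1,-1]
    return cv2.projectPoints(c,np.zeros(3),np.zeros(3),k,d)[0][:,0]
def save(n,img): cv2.imwrite("pics/"+n,cv2.cvtColor(img,cv2.COLOR_RGB2BGR))
E
python3 - <<'E'
from h import *
for c in ["top","scene"]:
    s=r.snapshot(c);o,M=cam(s);save(c+"0.png",s["img"]);print(c,o,M[:,2])
    for l in L:
        z={"r":.04,"b":.04,"s":.012}[l[0]]
        for d in r.spot_point(l,c):
            v,u=d["location"];print(l,round(d["confidence"],2),round(u),round(v),pix2w(s,o,M,u,v,z).round(3))
print(r.get_state())
E
```

```text
Traceback (most recent call last):
IndexError: too many indices for array: array is 1-dimensional, but 2 were indexed
```

```bash
sed -i 's/return np.array(s\["origin"\]),np.array(s\["rotation"\])/return np.array(s["origin"]),R.from_quat(s["rotation"]).as_matrix()/' h.py
python3 - <<'E'
from h import *
for c in ["top","scene"]:
    s=r.snapshot(c);o,M=cam(s);save(c+"0.png",s["img"]);print(c,s["rotation"],o,M[:,2])
    for l in L:
        z={"r":.04,"b":.04,"s":.012}[l[0]]
        for d in r.spot_point(l,c):
            v,u=d["location"];print(l,round(d["confidence"],2),round(u),round(v),pix2w(s,o,M,u,v,z).round(3))
print(r.get_state())
E
```

```text
top [ 0.05508899 -0.04899682 -0.69685972  0.71340805] [0.3725034  0.0382332  1.15772937] [-0.14668805 -0.01031403  0.98912903]
red_gear_hub 0.96 123 292 [0.427 0.461 0.04 ]
red_gear_hub 0.95 190 295 [0.426 0.313 0.04 ]
blue_gear_hub 0.74 185 208 [0.612 0.334 0.04 ]
stand_opposite_seat 0.75 280 209 [0.62  0.131 0.012]
stand_corner_seat 0.66 397 224 [ 0.593 -0.124  0.012]
scene [0.39987012 0.17434188 0.3568338  0.82606201] [ 1.35513044 -0.73245785  0.9557628 ] [ 0.57340875 -0.53621287  0.6194176 ]
red_gear_hub 0.76 409 169 [0.438 0.435 0.04 ]
blue_gear_hub 0.81 434 204 [0.6   0.349 0.04 ]
stand_opposite_seat 0.73 384 254 [0.625 0.127 0.012]
stand_corner_seat 0.55 297 292 [ 0.583 -0.117  0.012]
{'clock': 0.55, 'q': array([-1.10420643,  0.68909018, -0.19457501,  1.56535939,  0.15731072,
        0.90250907, -0.21507489]), 'qd': array([ 8.10957787e-05, -3.85572201e-04,  1.20208918e-03,  3.39666957e-04,
        2.63245325e-04,  2.33618044e-04,  6.54429391e-04]), 'joint_torque': array([-5.29887602e-04, -5.27182817e+01, -1.26608949e+00, -1.53649396e+01,
       -5.19036641e-02, -1.54214590e-04,  3.31412014e-05]), 'tool_pos': array([0.26211792, 0.56736805, 0.23873234]), 'eef_rot': array([2.14689473e-01, 9.76682359e-01, 7.11061683e-06, 1.26522085e-05]), 'contact_force': array([ 0.1261589 , -0.18071091, -0.24352144]), 'moment': array([-0.01721383,  0.01214219, -0.07271951]), 'opening': 0.9995373640460596}
```

View pics/top0.png

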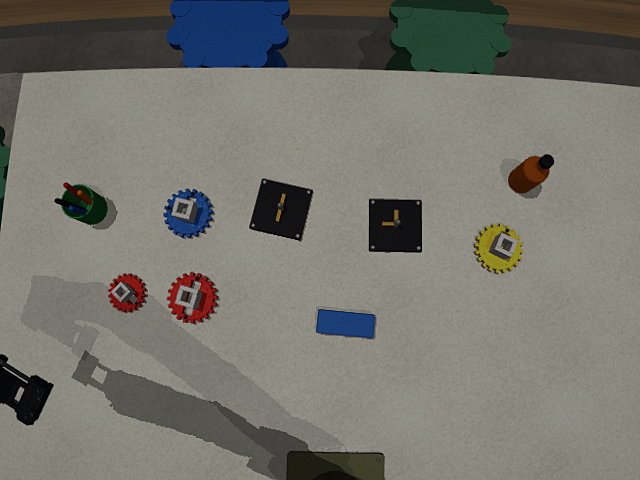

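View pics/scene0.png

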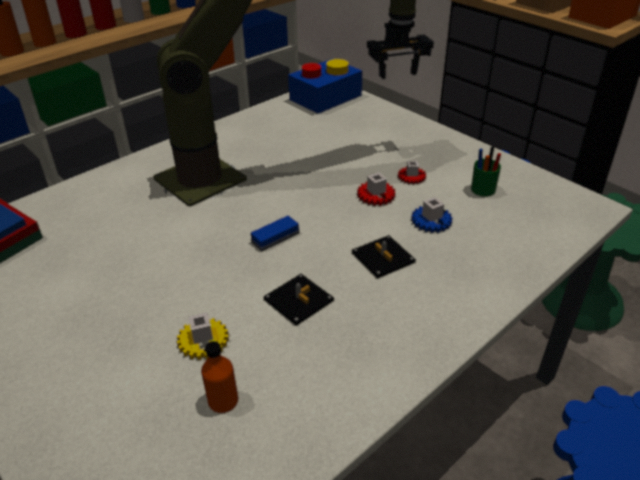

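Candidates for red: large gear (190,295) and small look-alike (123,292). For blue: gear (187,211); blue box (345,323) and blue stool are not gears. I choose the large red and the blue gear. Stands: opposite at (281,208), corner at (397,224). A close crop will confirm this.

```bash
python3 - <<'E'
import cv2,numpy as np
i=cv2.imread("pics/top0.png")
a=cv2.resize(i[170:330,100:220],None,fx=3.4,fy=3.4,interpolation=cv2.INTER_CUBIC)
b=cv2.resize(i[172:262,240:430],None,fx=2,fy=2,interpolation=cv2.INTER_CUBIC)
c=np.zeros((a.shape[0],a.shape[1]+b.shape[1],3),np.uint8);c[:,:a.shape[1]]=a;c[:b.shape[0],a.shape[1]:]=b
cv2.imwrite("pics/crop1.png",c);print(c.shape)
E
```

```text
(544, 788, 3)
```

View pics/crop1.png

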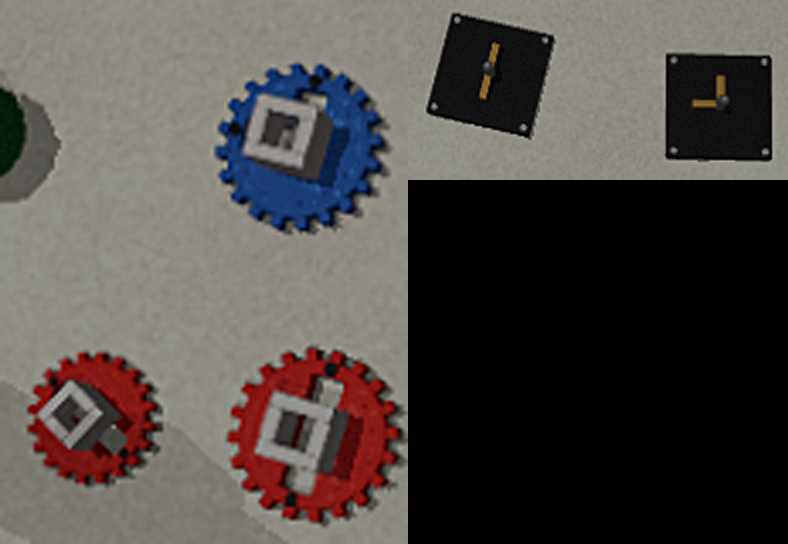

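The crop confirms it. The large red gear (bottom right) has dots at opposite ends (332,370) and (291,502). The blue gear has dots up (316,80) and left (235,128). The left stand has in-line keys and the right stand has right-angle keys.

```bash
python3 - <<'E'
from h import *
s=r.snapshot("top");o,M=cam(s)
f=lambda x,y:(x/3.4+100-.35,y/3.4+170-.35)
g=lambda x,y:((x-408)/2+240-.25,y/2+172-.25)
W=lambda p,z:pix2w(s,o,M,*p,z)[:2]
def p(n,*a):print(n,*[x.round(4) for x in a])
d=W(f(332,370),.018);e=W(f(291,502),.018);v=d-e;p("red c",(d+e)/2,np.degrees(np.arctan2(v[1],v[0])),np.linalg.norm(v))
d=W(f(316,80),.018);e=W(f(235,128),.018);v=d-e;p("blue dots",d,e,np.degrees(np.arctan2(v[1],v[0]))+45,np.linalg.norm(v))
a=np.arctan2(v[1],v[0])+np.pi/4;print("blue c",(d+e)/2-np.linalg.norm(v)/2*np.array([np.cos(a+np.pi/4),np.sin(a+np.pi/4)]))
for n,c in [("opp",[(457,19),(547,40),(524,128),(433,112)]),("cor",[(673,61),(765,61),(766,152),(673,152)])]:
    P=np.array([W(g(*q),.012) for q in c]);p(n,P.mean(0),*[np.degrees(np.arctan2(*(P[i]-P[j])[::-1])) for i,j in((0,3),(1,2))],*[np.degrees(np.arctan2(*(P[i]-P[j])[::-1]))-90 for i,j in((0,1),(3,2))])
s=r.snapshot("wrist");print(np.array(s["T_tool_cam"]).round(3),s["fx"],s["cx"],s["cy"],s["dist_coeffs"])
E
```

```text
red c [0.4202 0.3155] -14.7842 0.0868
blue dots [0.6501 0.326 ] [0.6174 0.3776] -12.636 0.0611
blue c [0.60789958 0.33543445]
opp [0.6196 0.1298] -11.8376 -12.7849 -12.3179 -8.7974
cor [ 0.59   -0.1209] 0.4242 0.2553 1.5112 1.3012
[[ 0.001  0.954  0.301  0.078]
 [ 1.    -0.    -0.001 -0.001]
 [-0.001  0.301 -0.954 -0.146]
 [ 0.     0.     0.     1.   ]] 387.9537474115272 315.2191496967346 241.86559782449356 [-0.08428647  0.          0.          0.          0.        ]
```

```bash
python3 -m jog '[{"translation":[-0.78,-0.51,0.12],"twist":0,"claw":100},{"translation":[-0.78,-0.51,0.12],"twist":0,"claw":100},{"translation":[-0.78,-0.51,0.12],"twist":0,"claw":100},{"translation":[-0.78,-0.51,0.12],"twist":0,"claw":100},{"translation":[-0.78,-0.51,0.12],"twist":0,"claw":100},{"translation":[-0.78,-0.51,0.12],"twist":0,"claw":100},{"translation":[-0.78,-0.51,0.12],"twist":0,"claw":100},{"translation":[-0.78,-0.51,0.12],"twist":0,"claw":100},{"translation":[0,0,0],"twist":-0.83,"claw":100},{"translation":[0,0,0],"twist":-0.83,"claw":100},{"translation":[0,0,0],"twist":0,"claw":100},{"translation":[0,0,0],"twist":0,"claw":100}]'
cat >> h.py <<'E'
def wrist(n=None,labels=(),zs=()):
    st=r.get_state();s=r.snapshot("wrist");o,M=cam(s,st)
    if n: save(n,s["img"])
    for l,z in zip(labels,zs):
        for d in r.spot_point(l,"wrist"):
            v,u=d["location"];print(l,round(d["confidence"],2),round(u),round(v),pix2w(s,o,M,u,v,z).round(4))
    return st,s,o,M
def togo(x,y,z,a):
    "a: wanted tool-y heading deg; prints tool shift in units, then twist"
    st=r.get_state();T=R.from_quat(st["eef_rot"]).as_matrix();d=T.T@(np.array([x,y,z])-st["tool_pos"])
    h=np.degrees(np.arctan2(T[1,1],T[0,1]));print("units",(d/.04).round(2),"twist",round((h-a)/6,2),"at",st["tool_pos"].round(4),"head",h.round(1),st["clock"])
E
python3 - <<'E'
from h import *
st,s,o,M=wrist("w1.png",["red_gear_hub"],[.04])
print(st["tool_pos"],st["eef_rot"],st["clock"])
i=s["img"].astype(int)
m=((i[...,0]>90)&(i[...,1]<50)&(i[...,2]<50)).astype(np.uint8)
n,lab,stt,c=cv2.connectedComponentsWithStats(m)
for k in range(1,n):
    if stt[k,4]>500: print(stt[k])
E
```

```text
clock: 1.65
tool_pos: [0.4203, 0.3148, 0.2004]
eef_rot: [0.13, 0.991, 0.0, -0.0]
contact_force: [-0.3, 0.1, -0.3]
opening: 0.995
red_gear_hub 0.9 493 183 [0.4267 0.4603 0.04  ]
red_gear_hub 0.62 316 222 [0.4216 0.3143 0.04  ]
[0.42031615 0.31481157 0.20043672] [ 1.30262038e-01  9.91479527e-01  3.78782991e-04 -7.39329036e-05] 1.65
[ 451  128   79   46 1593]
[ 435  152   70   72 1658]
[ 314  161   66  111 2651]
[259 185  42  35 666]
[259 230  56  40 794]
```

View pics/w1.png

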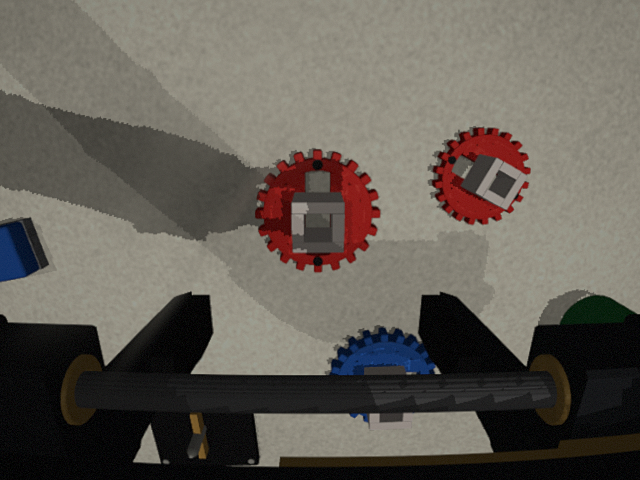

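The large red gear is centred, with dots at (318,164) and (318,261), so it is aligned with the tool. The small red gear is at (485,178).

```bash
python3 - <<'E'
from h import *
st,s,o,M=wrist()
a=pix2w(s,o,M,318,164,.018);b=pix2w(s,o,M,318,261,.018);c=(a+b)/2
print(c,np.degrees(np.arctan2(*(b-a)[[1,0]])),w2pix(s,o,M,[[c[0],c[1],.062]]))
togo(c[0],c[1],.024,75)
E
```

```text
[0.42057915 0.31652108 0.018     ] -14.746802689451748 [[318.48064751 227.74408077]]
units [-0.01  0.04  4.41] twist 0.02 at [0.42   0.3152 0.2004] head 75.1 1.8
```

```bash
python3 -m jog '[{"translation":[0,0.02,0.95],"twist":0,"claw":100},{"translation":[0,0.02,0.95],"twist":0,"claw":100},{"translation":[0,0,0.95],"twist":0,"claw":100},{"translation":[0,0,0.85],"twist":0,"claw":100},{"translation":[0,0,0.7],"twist":0,"claw":100},{"translation":[0,0,0],"twist":0,"claw":100},{"translation":[0,0,0],"twist":0,"claw":0},{"translation":[0,0,0],"twist":0,"claw":0},{"translation":[0,0,0],"twist":0,"claw":0},{"translation":[0,0,0],"twist":0,"claw":0},{"translation":[0,0,0],"twist":0,"claw":0},{"translation":[0,0,0],"twist":0,"claw":0}]' 35
python3 -c "
from h import *
print(r.get_state()['moment']);togo(.62,.13,.144,78)"
```

```text
clock: 2.8
tool_pos: [0.421, 0.3163, 0.0251]
eef_rot: [0.129, 0.992, 0.001, 0.0]
contact_force: [-0.1, -0.1, 0.2]
opening: 0.571
[-0.0093363  -0.04416943 -0.0040689 ]
units [-6.   -3.22 -2.97] twist -0.48 at [0.421  0.3163 0.0251] head 75.1 2.8
```

```bash
python3 -m jog '[{"translation":[0,0,0],"twist":0,"claw":0},{"translation":[0,0,0],"twist":0,"claw":0},{"translation":[0,0,0],"twist":0,"claw":0},{"translation":[0,0,0],"twist":0,"claw":0},{"translation":[0,0,-0.75],"twist":0,"claw":0},{"translation":[0,0,-0.75],"twist":0,"claw":0},{"translation":[0,0,-0.75],"twist":0,"claw":0},{"translation":[0,0,-0.75],"twist":0,"claw":0},{"translation":[0,0,0],"twist":0,"claw":0},{"translation":[0,0,0],"twist":0,"claw":0}]' 35
python3 -c "
from h import *
print(r.get_state()['moment']);togo(.52,.22,.144,78)"
```

```text
clock: 3.63
tool_pos: [0.4213, 0.3164, 0.1453]
eef_rot: [0.129, 0.992, 0.001, 0.001]
contact_force: [-0.4, -0.4, -2.6]
opening: 0.45
[0.03380294 0.04221278 0.04201098]
units [-3.   -1.7   0.03] twist -0.48 at [0.4213 0.3164 0.1453] head 75.1 3.6333
```

```bash
python3 -m jog '[{"translation":[-0.75,-0.4,0],"twist":0,"claw":0},{"translation":[-0.75,-0.4,0],"twist":0,"claw":0},{"translation":[-0.75,-0.4,0],"twist":0,"claw":0},{"translation":[-0.75,-0.4,0],"twist":0,"claw":0},{"translation":[-0.75,-0.4,0],"twist":0,"claw":0},{"translation":[-0.75,-0.4,0],"twist":0,"claw":0},{"translation":[-0.75,-0.4,0],"twist":0,"claw":0},{"translation":[-0.75,-0.4,0],"twist":-0.48,"claw":0},{"translation":[0,0,0],"twist":0,"claw":0},{"translation":[0,0,0],"twist":0,"claw":0}]'
python3 -c "
from h import *
togo(.6196,.13,.070,78)
s=r.snapshot('wrist');a=s['img']
s=r.snapshot('top');b=cv2.resize(s['img'][150:300,180:440],None,fx=2.4,fy=2.4)
a=cv2.resize(a,(480,360));save('p2.png',np.vstack([a[150:],cv2.resize(b,(480,277))]))
"
```

```text
clock: 4.47
tool_pos: [0.6199, 0.1274, 0.1414]
eef_rot: [0.107, 0.994, -0.001, -0.002]
contact_force: [-0.6, 0.6, -1.3]
opening: 0.449
units [0.02 0.07 1.79] twist -0.04 at [0.6199 0.1274 0.1414] head 77.7 4.4667
```

View pics/p2.png

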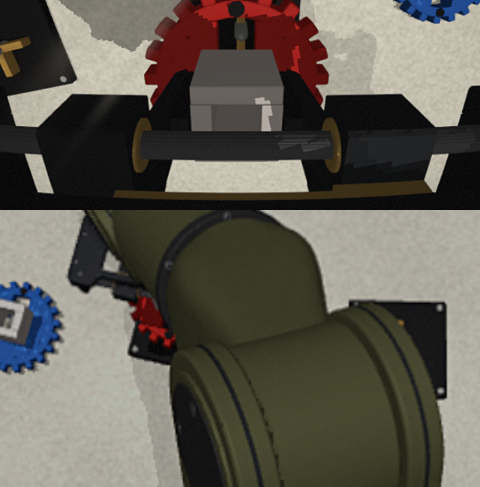

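The wrist view shows the shaft and key centred in the visible keyway at (240,30), so I am lowering.

```bash
python3 -m jog '[{"translation":[0,0.07,0.5],"twist":-0.04,"claw":0},{"translation":[0,0,0.5],"twist":0,"claw":0},{"translation":[0,0,0.4],"twist":0,"claw":0},{"translation":[0,0,0.3],"twist":0,"claw":0},{"translation":[0,0,0.25],"twist":0,"claw":0},{"translation":[0,0,0.2],"twist":0,"claw":0},{"translation":[0,0,0.15],"twist":0,"claw":0},{"translation":[0,0,0.1],"twist":0,"claw":0},{"translation":[0,0,0.1],"twist":0,"claw":0},{"translation":[0,0,0],"twist":0,"claw":0}]'
python3 -c "
from h import *
togo(.6196,.13,.0371,78);wrist('w3.png')"
```

```text
clock: 5.4
tool_pos: [0.6203, 0.1336, 0.044]
eef_rot: [0.102, 0.995, -0.0, -0.0]
contact_force: [-1.0, 0.1, -1.5]
opening: 0.45
units [-0.   -0.09  0.17] twist 0.05 at [0.6203 0.1336 0.044 ] head 78.3 5.4
```

```bash
python3 -m jog '[{"translation":[0,-0.08,0.09],"twist":0,"claw":0},{"translation":[0,0,0.09],"twist":0,"claw":0},{"translation":[0,0,0],"twist":0,"claw":0},{"translation":[0,0,0],"twist":0,"claw":0},{"translation":[0,0,0],"twist":0,"claw":60},{"translation":[0,0,0],"twist":0,"claw":75},{"translation":[0,0,0],"twist":0,"claw":75},{"translation":[0,0,0],"twist":0,"claw":75},{"translation":[0,0,0],"twist":0,"claw":75},{"translation":[0,0,0],"twist":0,"claw":75}]'
python3 -c "
from h import *
togo(.6196,.13,.0371,78)"
```

```text
clock: 6.28
tool_pos: [0.6199, 0.1306, 0.0372]
eef_rot: [0.102, 0.995, 0.0, 0.0]
contact_force: [-0.3, -0.2, -0.3]
opening: 0.746
units [ 0.01 -0.02  0.  ] twist 0.05 at [0.6199 0.1306 0.0372] head 78.3 6.2833
```

```bash
python3 -m jog '[{"translation":[0,0,-0.6],"twist":0,"claw":85},{"translation":[0,0,-0.9],"twist":0,"claw":100},{"translation":[0,0,-0.95],"twist":0,"claw":100},{"translation":[0,0,-0.55],"twist":0,"claw":100},{"translation":[0.22,0.83,-0.18],"twist":0,"claw":100},{"translation":[0.22,0.83,-0.18],"twist":0,"claw":100},{"translation":[0.22,0.83,-0.18],"twist":0,"claw":100},{"translation":[0.22,0.83,-0.18],"twist":0,"claw":100},{"translation":[0.22,0.83,-0.18],"twist":0,"claw":100},{"translation":[0.22,0.83,-0.18],"twist":0.15,"claw":100},{"translation":[0,0,0],"twist":0,"claw":100},{"translation":[0,0,0],"twist":0,"claw":100},{"translation":[0,0,0],"twist":0,"claw":100}]'
python3 -c "
from h import *
wrist('w4.png',L,[.04,.04,.012,.012]);togo(.609,.336,.024,77)"
```

```text
clock: 7.37
tool_pos: [0.6085, 0.3354, 0.1999]
eef_rot: [0.11, 0.994, -0.001, -0.0]
contact_force: [0.7, -0.5, -0.6]
opening: 0.998
red_gear_hub 0.71 82 292 [0.6268 0.1161 0.04  ]
blue_gear_hub 0.67 318 220 [0.6081 0.3365 0.04  ]
units [0.01 0.04 4.4 ] twist 0.04 at [0.6091 0.3346 0.2001] head 77.3 7.6167
```

View pics/w4.png

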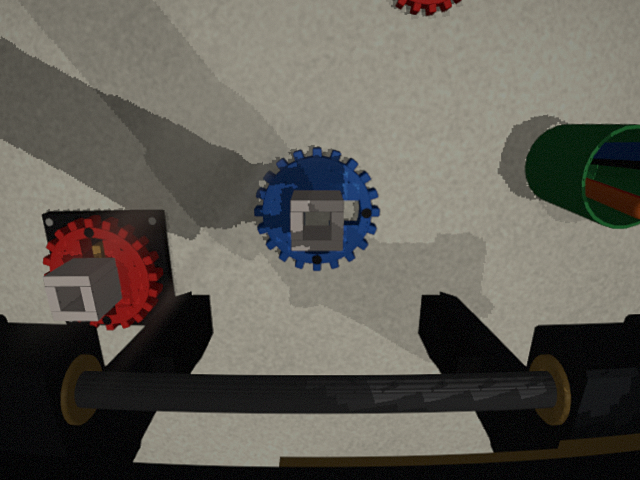

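The blue gear is centred and aligned, with dots at (317,260) for +x and (367,213) for +y. Red sits on its stand at (95,270), and the pen cup at (590,175) is clear.

```bash
python3 -m jog '[{"translation":[0,0.03,0.95],"twist":0,"claw":100},{"translation":[0.01,0,0.95],"twist":0,"claw":100},{"translation":[0,0,0.95],"twist":0,"claw":100},{"translation":[0,0,0.85],"twist":0,"claw":100},{"translation":[0,0,0.68],"twist":0,"claw":100},{"translation":[0,0,0],"twist":0,"claw":60},{"translation":[0,0,0],"twist":0,"claw":0},{"translation":[0,0,0],"twist":0,"claw":0},{"translation":[0,0,0],"twist":0,"claw":0},{"translation":[0,0,0],"twist":0,"claw":0},{"translation":[0,0,0],"twist":0,"claw":0},{"translation":[0,0,0],"twist":0,"claw":0},{"translation":[0,0,0],"twist":0,"claw":0},{"translation":[0,0,0],"twist":0,"claw":0},{"translation":[0,0,0],"twist":0,"claw":0},{"translation":[0,0,0],"twist":0,"claw":0}]' 35
python3 -c "
from h import *
togo(.59,-.121,.2,90.7)"
```

```text
clock: 8.95
tool_pos: [0.6086, 0.3374, 0.0256]
eef_rot: [0.11, 0.994, -0.0, 0.0]
contact_force: [-1.2, -2.9, 6.2]
opening: 0.449
units [ -2.05 -11.29  -4.36] twist -2.22 at [0.6086 0.3374 0.0256] head 77.4 8.95
```

```bash
python3 -m jog '[{"translation":[0,0,-0.85],"twist":0,"claw":0},{"translation":[0,0,-0.85],"twist":0,"claw":0},{"translation":[0,0,-0.85],"twist":0,"claw":0},{"translation":[0,0,-0.85],"twist":0,"claw":0},{"translation":[0,0,-0.85],"twist":0,"claw":0},{"translation":[-0.17,-0.94,0],"twist":0,"claw":0},{"translation":[-0.17,-0.94,0],"twist":0,"claw":0},{"translation":[-0.17,-0.94,0],"twist":0,"claw":0},{"translation":[-0.17,-0.94,0],"twist":0,"claw":0},{"translation":[-0.17,-0.94,0],"twist":0,"claw":0},{"translation":[-0.17,-0.94,0],"twist":0,"claw":0},{"translation":[-0.17,-0.94,0],"twist":0,"claw":0},{"translation":[-0.17,-0.94,0],"twist":0,"claw":0},{"translation":[-0.17,-0.94,0],"twist":0,"claw":0},{"translation":[-0.17,-0.94,0],"twist":0,"claw":0},{"translation":[-0.17,-0.94,0],"twist":0,"claw":0},{"translation":[-0.17,-0.94,0],"twist":0,"claw":0}]'
python3 -m jog '[{"translation":[0,0,0.2],"twist":-0.74,"claw":0},{"translation":[0,0,0.5],"twist":-0.74,"claw":0},{"translation":[0,0,0.5],"twist":-0.74,"claw":0},{"translation":[0,0,0],"twist":0,"claw":0},{"translation":[0,0,0],"twist":0,"claw":0},{"translation":[0,0,0],"twist":0,"claw":0},{"translation":[0,0,0],"twist":0,"claw":0}]'
python3 -c "
from h import *
wrist('w5.png',L,[.04,.04,.012,.012]);togo(.59,-.121,.0375,90.7)"
```

```text
clock: 10.37
tool_pos: [0.589, -0.1223, 0.1946]
eef_rot: [0.11, 0.994, 0.0, -0.0]
contact_force: [2.7, -0.0, -1.9]
opening: 0.45
clock: 10.95
tool_pos: [0.5904, -0.1202, 0.1482]
eef_rot: [-0.006, 1.0, -0.0, 0.001]
contact_force: [0.5, 0.2, -1.4]
opening: 0.45
blue_gear_hub 0.63 316 329 [ 0.6604 -0.1202  0.04  ]
units [ 0.   -0.01  2.76] twist -0.0 at [ 0.5899 -0.1205  0.1477] head 90.7 11.2
```

View pics/w5.png

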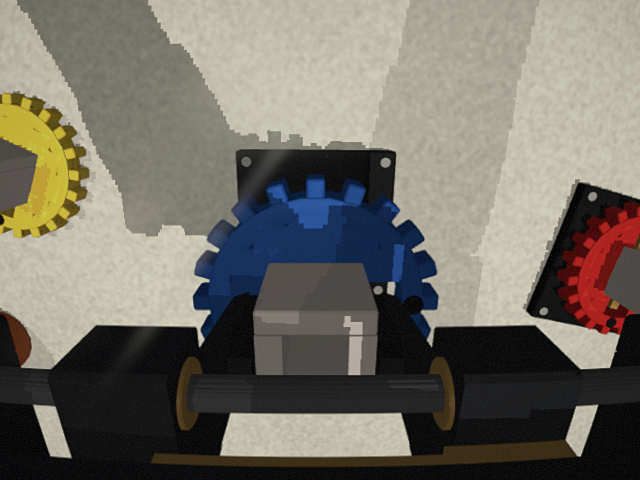

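The stand plate's near edge is at row 150, cols 237–395. I am checking the seat from this and then lowering.

```bash
python3 - <<'E'
from h import *
st,s,o,M=wrist()
a,b=pix2w(s,o,M,237,150.5,.012),pix2w(s,o,M,395,150.5,.012)
m=(a+b)/2;d=b-a;n=np.array([d[1],-d[0]])/np.linalg.norm(d[:2]);print(a,b,np.linalg.norm(d),"centre",m[:2]+n*.058,np.degrees(np.arctan2(n[1],n[0])))
E
```

```text
[ 0.53263174 -0.17800047  0.012     ] [ 0.5311987  -0.06526097  0.012     ] 0.1127486083626918 centre [ 0.58991053 -0.12089353] 0.7282530202561984
```

Seat confirmed at (0.590, -0.121), heading 0.7°. Lowering.

```bash
python3 -m jog '[{"translation":[0,0,0.5],"twist":0,"claw":0},{"translation":[0,0,0.5],"twist":0,"claw":0},{"translation":[0,0,0.45],"twist":0,"claw":0},{"translation":[0,0,0.35],"twist":0,"claw":0},{"translation":[0,0,0.25],"twist":0,"claw":0},{"translation":[0,0,0.2],"twist":0,"claw":0},{"translation":[0,0,0.15],"twist":0,"claw":0},{"translation":[0,0,0.1],"twist":0,"claw":0},{"translation":[0,0,0.1],"twist":0,"claw":0},{"translation":[0,0,0.1],"twist":0,"claw":0},{"translation":[0,0,0],"twist":0,"claw":0},{"translation":[0,0,0],"twist":0,"claw":0}]'
python3 -c "
from h import *
togo(.59,-.121,.0375,90.7)"
```

```text
clock: 12.25
tool_pos: [0.5896, -0.1206, 0.0392]
eef_rot: [-0.006, 1.0, -0.0, 0.0]
contact_force: [0.6, -0.2, -2.1]
opening: 0.448
units [-0.01 -0.01  0.04] twist 0.0 at [ 0.5896 -0.1206  0.0392] head 90.7 12.25
```

```bash
python3 -m jog '[{"translation":[0,0,0.04],"twist":0,"claw":0},{"translation":[0,0,0],"twist":0,"claw":0},{"translation":[0,0,0],"twist":0,"claw":60},{"translation":[0,0,0],"twist":0,"claw":80},{"translation":[0,0,0],"twist":0,"claw":80},{"translation":[0,0,0],"twist":0,"claw":80},{"translation":[0,0,0],"twist":0,"claw":80},{"translation":[0,0,0],"twist":0,"claw":80},{"translation":[0,0,-0.5],"twist":0,"claw":80},{"translation":[0,0,-0.8],"twist":0,"claw":80},{"translation":[0,0,-0.95],"twist":0,"claw":80},{"translation":[0,0,-0.95],"twist":0,"claw":80},{"translation":[0,0.3,-0.9],"twist":0,"claw":80},{"translation":[0,0.9,-0.3],"twist":0,"claw":80},{"translation":[0,0.95,0],"twist":0,"claw":80},{"translation":[0,0.95,0],"twist":0,"claw":80},{"translation":[0,0,0],"twist":0,"claw":80},{"translation":[0,0,0],"twist":0,"claw":80}]'
python3 -c "
from h import *
st,s,o,M=wrist('w6.png',['red_gear_hub','blue_gear_hub'],[.052,.052]);print(st['clock'])
print(w2pix(s,o,M,[[.6196,.13,.074],[.59,-.121,.074]]).round())
s=r.snapshot('scene');save('s6.png',cv2.resize(s['img'][190:340,230:460],None,fx=3,fy=3))
o,M=cam(s)
print(w2pix(s,o,M,[[.6196,.13,.074],[.59,-.121,.074]]).round())"
```

```text
clock: 13.75
tool_pos: [0.5878, 0.007, 0.214]
eef_rot: [-0.009, 1.0, 0.001, 0.0]
contact_force: [-0.4, -0.4, -1.4]
opening: 0.801
red_gear_hub 0.74 458 263 [0.6232 0.1294 0.052 ]
blue_gear_hub 0.91 162 217 [ 0.5873 -0.1204  0.052 ]
13.75
[[469. 268.]
 [151. 227.]]
[[384. 232.]
 [297. 274.]]
```

View pics/w6.png

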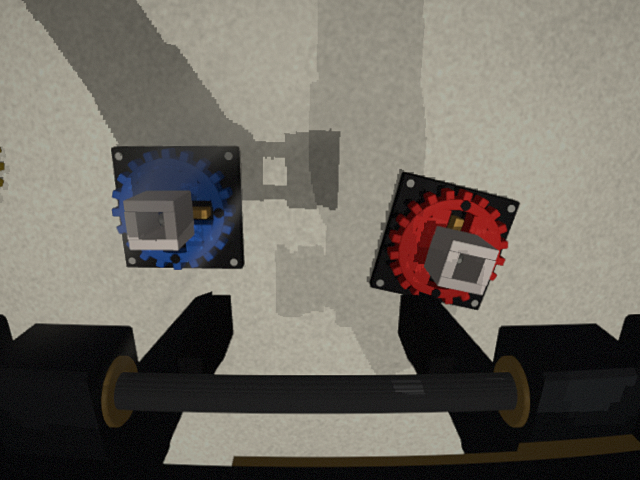

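View pics/s6.png

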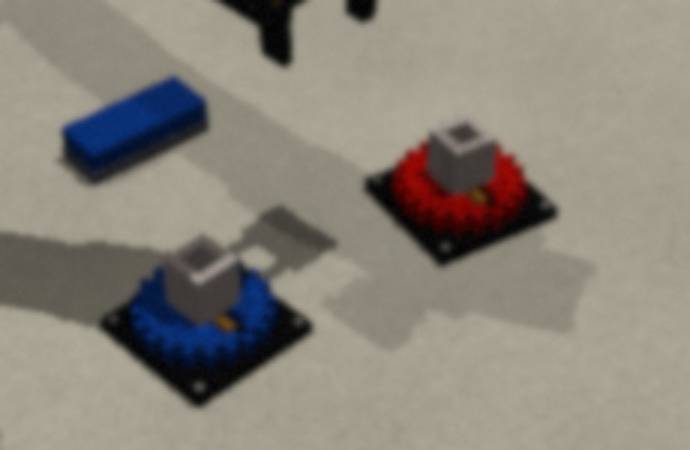

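Both gears sit flat with the keys in their slots. In the scene picture the hub tops are at (384,234) and (298,276), against (384,232) and (297,274) predicted for fully home. I am handing in.

```bash
python3 -c "
from h import *
print(r.finish_job())"
```

```text
the job is handed in; nothing more can be done
None
```

I put the large red gear on the opposite-key stand and the blue gear on the right-angle-key stand, turned each to match its keys, and let go. The arm then backed clear and I handed the job in at about 14 s of the 48 s allowed; no verdict was reported.

- **Seating:** the last wrist and scene pictures show both gears flat with the brass keys in their slots. In the scene picture the hub tops are within about 2 px of where fully home gears should appear.
- **Position:** the networks put the hubs within about 4 mm of the shaft axes, against the 12 mm limit.
- **Forces:** the highest tool force I read was about 7 N, just after gripping the blue gear. I only read forces at the end of each move.
- **Small misses:** red was about 3.5 mm off sideways partway down, and I corrected it before release. No check failed. I did not measure tilt or hub height directly; I judged them from the pictures.

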